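Park the index plunger of the bun slicing guide and close its fence on the bun

TASK

Set the bun slicing guide to the bun that lies in it: pull the black T-knob of the spring plunger straight up, gently, until it comes to its stop, twist it nearly a quarter turn anticlockwise (seen from above) to the red marks, let it sink into its rest notch and let go, so that it stays up by itself. Then slide the fence up to the bun until the bun sits snugly between the fence and the end stop, without squashing it, and let go. Do not force the plunger, and leave the other things on the worktop where they stand.

Things in the scene. Friction and masses are not known exactly. Their poses are not given: they have to be found in the camera images.
- board: the slicing guide's wooden board, 140 x 280 x 20 mm, fixed to the worktop; origin at the centre of its underside, z up, x across it (away from the robot at yaw 0), y along it from the plunger's end to the end stop. The fence slides on it along +y only. Low rails (top 32 mm up) run along both long sides
- end_stop: upright wooden stop at the board's +y end, 112 mm wide, 12 mm thick, its top 74 mm over the worktop; origin at the middle of the foot of the face that looks at the bun (122 mm along the board's y from its centre); axes as the board's
- fence: sliding fence: upright wooden plate 110 mm wide, 12 mm thick, top 74 mm over the worktop, on an aluminium foot plate that carries the plunger 55 mm behind the face. Origin in the middle of the face that looks at the bun, at worktop height; axes as the board's. Starts 152 mm from the end stop, travels up to 75 mm along +y, friction 2 N, locked while the plunger's tip is down
- strip_hole (a point): the hole of the board's aluminium strip in which the plunger's tip stands at the start, 20 mm over the worktop; more holes follow every 17 mm along the board's y. The tip reaches 7 mm into it. A plunger that is not parked drops into the next hole and locks the fence again
- push_tab (a point): blue tab on top of the fence to push or pinch: 28 mm wide (x), 14 mm thick (y, sliding direction), from 72 to 112 mm over the worktop; this point is its centre, 94 mm up, 40 mm to the board's -x side and 7 mm behind the fence's face; axes as the board's
- knob: black T-knob of the plunger: a bar 44 mm long (its x), 14 mm thick (its y), 24 mm high (its z), white line on top towards its +x; origin at the bar's centre, 104 mm over the worktop when locked, bar then along the board's y. 13 to 26 mm free below the bar. A spring pulls it down with 6 N at the start and 0.15 N more per mm of lift. It turns anticlockwise from above (+z) once lifted
- collar (a point): top centre of the dark collar (37 mm across) on the plunger's axis, 52 mm over the worktop, axes as the board's. The steel sleeve (33 mm across) in it is screwed to a different height each time, so a cross pin inside lets the knob turn only after 11 to 24 mm of lift (unknown); 3.5 mm above that lift is a hard stop, where the pull rises steeply. The pin may bear on the sleeve with 25 N at most
- park_mark (a point): point 13.5 mm from the plunger's axis in the direction in which the red marks (the rest notch) lie, 66 mm over the worktop: 1.36 rad anticlockwise from the locked direction (white marks). A hump lies at 0.95 rad, the notch is 3 mm deep, a wall follows at 1.7 rad. Let go before the hump the knob slides back and snaps down; let go at 1.1 to 1.6 rad it settles, 8 to 21 mm above its locked height
- bun_mid (a point): centre of the loose sugar-dusted bun, about 94 x 97 x 51 mm, 75 g, lying on the board between fence and end stop; this point is 25 mm above its underside. Between the fence and the end stop it measures 94 to 97 mm. The fence may press it with no more than 12 N
- bun: the same bun; origin at the centre of its underside (20 mm over the worktop, on the board)
- jam_jar_mid (a point): jam jar, 65 mm across, 94 mm high, its centre; a bystander
- soda_can_mid (a point): drinks can, 66 mm across, 115 mm high, its centre; a bystander
- yoghurt_pot_mid (a point): yoghurt pot, 72 mm across, 71 mm high, its centre; a bystander
- spice_a_mid (a point): spice jar with a dark cap, 41 mm across, 105 mm high, its centre; a bystander
- salt_shaker_mid (a point): salt shaker, 44 mm across, 90 mm high, its centre; a bystander
Things that resemble listed ones, but are neither listed nor needed, are in the scene too. Leave any purple look-alike of the bun alone.

How it is judged:
By the outcome, as a careful person would: the job done as asked, in the order asked, and still so for the second after the job is handed in, with the robot touching nothing.
It also fails if it takes over 67 s, if anything falls off the work surface, if the arm or the gripper's body presses on something with over 40 N, if the wrist force passes 120 N, or if a joint passes its speed limit or range.

ROBOT

A 7-joint arm with a two-finger parallel gripper is mounted at the origin on a cart in front of the work surface, level with it; the furniture and walls round the work are solid. World frame = base frame: x ahead of the robot, y to its left, z up, the work surface at z = 0. Lengths are in m, angles in rad, forces in N, time in s.
With the tool pointing down it reaches from about 0.425 to 0.875 m from the base axis. Payload 9.9 kg.
Tool frame: the origin (TCP) lies on the centre line of the jaws, within the pads' length; the fingertips stand 22 mm ahead of it and the grasp point (between the pads) lies 3 mm ahead of it; z points along the fingers, y is the line along which they close (so a half turn about z gives the same grasp; the last joint's range is limited). The gripper opens to 85 mm and grips with 20 to 120 N. Pads are 22 mm wide; open, the fingers measure 114 mm over their backs; the gripper's body (76 mm by 85 mm) begins 54 mm behind the grasp point. The pads swing forward as they close: fully open they stand 13 mm farther back than shut.
Start: joints at [1.03, 0.576, 0.025, 1.437, -0.015, 1.129, -0.057], TCP at [0.298, -0.606, 0.253] pointing down, gripper open.
Joint ranges: [-2.76, 2.76], [-0.34, 2.15], [-1.52, 1.57], [0.19, 2.46], [-1.09, 4.23], [0.17, 1.99], [-2.82, 2.82]. Speed limits (rad/s): [2.22, 2.22, 3.01, 3.01, 3.14, 3.14, 3.14].

INTERFACE

Orientations are given as a rotation vector (axis times angle).
In Python, from plant import env, imaging gives the robot as it stands.
- The arm moves only by the tool arm_command, never from a script. Its argument "targets" is a list of rows, each a list of 7 numbers: the gripper command: -1 is fully open, 1 is shut, values between are in proportion, then the shift along the tool's x, y, z in mm, then the turn, a rotation vector about the tool's x, y, z in rad. In form: [[jaw, x, y, z, rx, ry, rz], ...]. A call has 1 to 10 rows; each row is the pose to reach, as a shift and turn from the pose commanded when the call began, along the tool's axes at that moment; what a row does not reach only later rows make up. A row lasts 1/10 s, in which the tool goes at most 50 mm and 8.59 degrees, less where a joint would pass 70% of its speed; a pose out of reach is approached as far as the arm can. A call with a gripper value outside its range is refused whole. The fingers move at their own pace and stop on an object; "newtons" is the grip in N (left out, the last holds). Time passes only in rows, so rows that repeat a pose let the fingers close. It gives the time, the measured TCP pose, the force, the opening and the grip force at its end, in the units of the state.
- env.get_obs(): the state, without advancing time (a new reading comes with each control period).
- imaging.grab_frame(name): name is "scene" or "top"; returns the picture (400x640x3 uint8, red, green, blue); there is no depth.
- imaging.get_calibration(name): a dict with "mtx" (3x3 intrinsics, pixels), "k1" (the pictures are not rectified: a ray, as slopes to the right and down, at radius r is drawn at 1 + k1 r^2 times it, then the intrinsics apply), "R" (3x3) and "t" (3): a world point X has camera coordinates R X + t. Camera axes: x right, y down, z forward; pixel columns grow to the right and rows downward; lengths in m; the calibration is good to about 2 mm. A picture is of the moment at which its call begins. get_calibration takes no time and is no camera call.
- env.hand_in(): hands the job in; it is judged then, once.
The state is a dict: "time_s": time; "joints": joint angles; "qvel": joint speeds; "effort": joint torques, N m; "tcp_pos": TCP position; "ee_rot": TCP orientation; "force": force on the tool from outside, world axes, zero at the start; "ft_torque": the same for the moment, N m; "grip_width": finger opening in m; "grip_force": force on a finger pad.
Only numpy, scipy, OpenCV 4.12 (cv2) and the standard library are available. Lean on these libraries where they do the work, as an engineer would, in place of code of your own. Each camera call takes 0.05 s, during which the arm holds its last target. There are 200 camera calls.

## Working session

There is one attempt and no reset: what is moved stays moved. The work goes in short steps, Python scripts to look and compute and a tool call to move; the robot and the scene stay as the last step left them, time stands still between calls to the robot, and variables do not carry over. Pictures are saved under pics/ and viewed, at most 10 in all, crops included, and the job is handed in when it is done.

Besides the shell and the picture viewer there is one more tool, called after ">>>" as a command line: name --pt "numbers of a row" for each row, then --argument value for the rest. arm_command: Moves the arm, as the interface text tells. Its arguments: {"type":"object","properties":{"targets":{"type":"array","items":{"type":"array","items":{"type":"number"}}},"newtons":{"type":"number"}},"required":["targets"]}

```bash
mkdir -p pics; python3 - <<'E'
from plant import env, imaging
import cv2
o=env.get_obs(); print(o)
for n in("scene","top"):
    cv2.imwrite(f"pics/{n}0.png",imaging.grab_frame(n)[:,:,::-1]); print(imaging.get_calibration(n))
E
```

```text
{'time_s': 0.0, 'joints': array([ 1.03018296,  0.5765436 ,  0.02483362,  1.43788729, -0.01503034,
        1.12897585, -0.05650201]), 'qvel': array([ 1.02810654e-03, -2.31809820e-03, -5.12677282e-04,  1.34468336e-03,
        1.57020254e-03,  8.61813564e-05, -9.31885353e-04]), 'effort': array([ 9.39295169e-04, -7.65748644e+01,  2.25039035e+00, -2.85961461e+01,
        1.53056625e-02,  1.27206740e-02, -3.73672208e-05]), 'tcp_pos': array([ 0.29758148, -0.6054183 ,  0.25244196]), 'ee_rot': array([-3.05845615e+00, -7.11024246e-01,  6.59048095e-04]), 'force': array([-0.35814752,  0.60125993,  0.18382126]), 'ft_torque': array([-0.03140639,  0.01047538,  0.03387321]), 'grip_force': 0.0, 'grip_width': 0.08535901229303992}
{'mtx': array([[402.01691637,   0.        , 318.30366996],
       [  0.        , 402.01691637, 204.66320698],
       [  0.        ,   0.        ,   1.        ]]), 'k1': 0.0013081923961926355, 'R': array([[-0.47614104, -0.87935772, -0.00444031],
       [-0.772893  ,  0.42089194, -0.47485406],
       [ 0.41943548, -0.22266563, -0.88005335]]), 't': array([0.29192204, 0.49406405, 0.88395008])}
{'mtx': array([[497.13575251,   0.        , 318.6890887 ],
       [  0.        , 497.13575251, 198.7395843 ],
       [  0.        ,   0.        ,   1.        ]]), 'k1': 0.03950505530521508, 'R': array([[-0.0299123 , -0.99953552,  0.00583106],
       [-0.99730992,  0.02945412, -0.06712216],
       [ 0.06691923, -0.00782315, -0.99772773]]), 't': array([0.02996431, 0.58733977, 1.4171863 ])}
```

View pics/scene0.png

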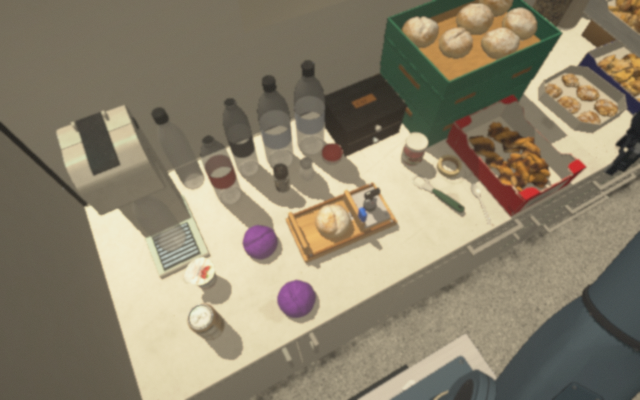

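View pics/top0.png

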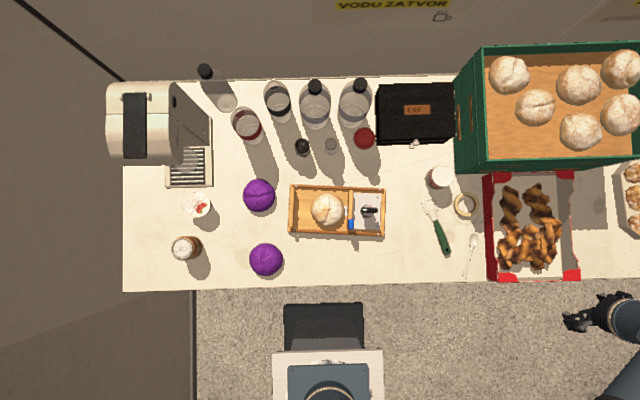

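The guide is at top (337,211) and scene (342,220), with the end stop on the left (+y). The purple look-alikes are at top (259,195) and (266,260). Next I'll zoom in on the guide.

```bash
cat > h.py <<'E'
import numpy as np, cv2
from plant import env, imaging
def uv(n,X):
    c=imaging.get_calibration(n); p=c["R"]@np.array(X)+c["t"]; s=p[:2]/p[2]; s=s*(1+c["k1"]*(s@s))
    return s*c["mtx"][0,0]+c["mtx"][:2,2]
def ray(n,px):
    c=imaging.get_calibration(n)
    s=cv2.undistortPoints(np.array([[px]],float),c["mtx"],np.array([c["k1"],0,0,0.]))[0,0]
    return -c["R"].T@c["t"], c["R"].T@np.array([*s,1])
def onz(n,px,z):
    o,d=ray(n,px); return o+d*(z-o[2])/d[2]
def two(a,b):
    (o1,d1),(o2,d2)=ray("top",a),ray("scene",b)
    k=np.linalg.lstsq(np.c_[d1,-d2],o2-o1,rcond=None)[0]
    p,q=o1+k[0]*d1,o2+k[1]*d2; return (p+q)/2,np.linalg.norm(p-q)
def crop(n,x0,y0,w,h,s,f):
    im=imaging.grab_frame(n)[y0:y0+h,x0:x0+w,::-1]
    return cv2.resize(im,None,fx=s,fy=s,interpolation=cv2.INTER_CUBIC)
E
python3 - <<'E'
from h import *
a=crop("top",284,178,108,64,7,0); b=crop("scene",284,178,116,84,6,0)
cv2.imwrite("pics/a.png",a);cv2.imwrite("pics/b.png",b)
E
```

```text
(no output)
```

View pics/a.png

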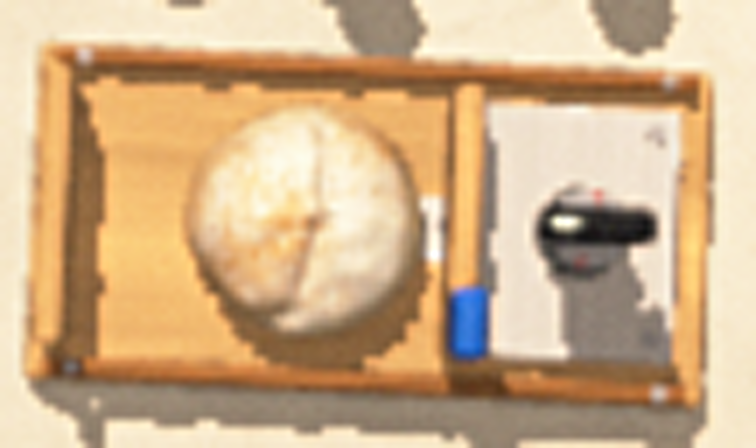

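View pics/b.png

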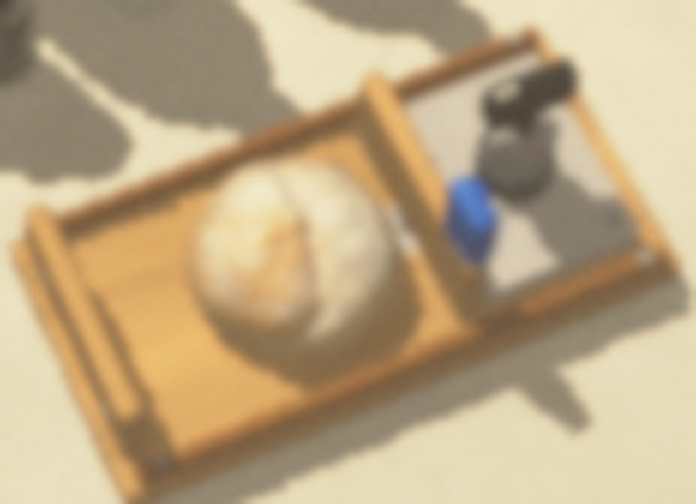

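The crops show the knob bar from (540,226) to (657,226) in crop a, pointing along the board, and at about (530,92) in crop b. The blue tab is at a(468,322) and b(472,220).

```bash
python3 - <<'E'
from h import *
T=lambda x,y:(284+(x+.5)/7-.5,178+(y+.5)/7-.5); S=lambda x,y:(284+(x+.5)/6-.5,178+(y+.5)/6-.5)
print("camtop",ray("top",(0,0))[0],"scene",ray("scene",(0,0))[0])
P=lambda p:np.round(np.array(p)*1000,1)
print("knob ends", P(onz("top",T(540,225),.116)),P(onz("top",T(657,227),.116)))
print("knob2",[P(v) for v in two(T(545,225),S(490,97))],[P(v) for v in two(T(652,227),S(570,78))])
print("tab top z112", P(onz("top",T(469,289),.112)),P(onz("top",T(467,355),.112)))
# blue mask
for n in("top","scene"):
    im=cv2.cvtColor(imaging.grab_frame(n),cv2.COLOR_RGB2HSV)
    m=cv2.inRange(im,(105,150,60),(125,255,255)); m[:178]=0;m[262:]=0;m[:,:284]=0;m[:,400:]=0
    M=cv2.moments(m,True); print(n,M["m00"],M["m10"]/M["m00"],M["m01"]/M["m00"])
    if n=="top":a=(M["m10"]/M["m00"],M["m01"]/M["m00"])
    else:b=(M["m10"]/M["m00"],M["m01"]/M["m00"])
print("tab",[P(v) for v in two(a,b)])
for nm,p,q,z in[("rail up out",(100,47),(712,76),.032),("rail lo out",(60,378),(698,405),.032),("right end out",(712,76),(698,405),.032),("fence front top",(455,85),(449,290),.074),("fence back top",(485,88),(483,285),.074),("stop face top",(75,60),(58,365),.074),("stop out",(42,48),(27,375),.074)]:
    p,q=onz("top",T(*p),z),onz("top",T(*q),z); d=q-p; print(nm,P(p),P(q),"ang",np.degrees(np.arctan2(d[1],d[0])))
print("marks white", P(onz("top",T(432,228),.02)))
E
```

```text
camtop [0.49181906 0.02373768 1.45321485] scene [0.15009469 0.24558162 1.01382778]
knob ends [548.6 -99.  116. ] [ 546.5 -143.9  116. ]
knob2 [array([ 547.9, -101.4,  118. ]), np.float64(1.8)] [array([ 546.9, -144.3,  100.5]), np.float64(1.0)]
tab top z112 [524.9 -71.1 112. ] [499.5 -69.5 112. ]
top 38.0 350.4736842105263 223.89473684210526Traceback (most recent call last):
  File "<stdin>", line 12, in <module>
ZeroDivisionError: float division by zero
```

```bash
python3 - <<'E'
from h import *
T=lambda x,y:(284+(x+.5)/7-.5,178+(y+.5)/7-.5); S=lambda x,y:(284+(x+.5)/6-.5,178+(y+.5)/6-.5)
P=lambda p:np.round(np.array(p)*1000,1)
print("tab",[P(v) for v in two((350.5,223.9),S(472,220))])
for nm,p,q,z in[("rail up out",(100,47),(712,76),.032),("rail lo out",(60,378),(698,405),.032),("right end out",(712,76),(698,405),.032),("fence front top",(455,85),(449,290),.074),("fence back top",(485,88),(483,285),.074),("stop face top",(75,60),(58,365),.074),("stop out",(42,48),(27,375),.074)]:
    p,q=onz("top",T(*p),z),onz("top",T(*q),z); d=q-p; print(nm,P(p),P(q),"ang",np.degrees(np.arctan2(d[1],d[0])))
o=env.get_obs()
from scipy.spatial.transform import Rotation as R
print(R.from_rotvec(o["ee_rot"]).as_matrix().round(3))
E
```

```text
tab [array([511. , -72.6,  92.7]), np.float64(1.9)]
rail up out [630.5  71.1  32. ] [ 611.1 -179.3   32. ] ang -94.41212090635301
rail lo out [495.6  91.1  32. ] [ 476.9 -168.3   32. ] ang -94.11943993008126
right end out [ 611.1 -179.3   32. ] [ 476.9 -168.3   32. ] ang 175.3296470597848
fence front top [607. -71.  74.] [525.7 -65.9  74. ] ang 176.3810684341152
fence back top [605.5 -82.9  74. ] [527.2 -79.4  74. ] ang 177.438421342712
stop face top [621.5  79.8  74. ] [500.6  89.7  74. ] ang 175.3021782962088
stop out [626.6  92.8  74. ] [497.1 102.1  74. ] ang 175.90171199510684
[[ 0.897  0.441 -0.   ]
 [ 0.441 -0.897  0.   ]
 [-0.    -0.001 -1.   ]]
```

>>> arm_command --pt "-0.2 438 -325 0 0 0 -1.037" --pt "-0.2 438 -325 0 0 0 -1.037" --pt "-0.2 438 -325 0 0 0 -1.037" --pt "-0.2 438 -325 0 0 0 -1.037" --pt "-0.2 438 -325 0 0 0 -1.037" --pt "-0.2 438 -325 0 0 0 -1.037" --pt "-0.2 438 -325 0 0 0 -1.037" --pt "-0.2 438 -325 0 0 0 -1.037" --pt "-0.2 438 -325 0 0 0 -1.037" --pt "-0.2 438 -325 0 0 0 -1.037" --newtons 40

```text
time_s: 1.3
tcp_pos: [0.5273, -0.1596, 0.2535]
ee_rot: [2.305, 2.133, 0.0]
force: [1.2, -1.1, -0.3]
grip_width: 0.051
grip_force: 0.0
```

>>> arm_command --pt "-0.2 0 0 0 0 0 0" --pt "-0.2 0 0 0 0 0 0"

```text
time_s: 1.5
tcp_pos: [0.5271, -0.1599, 0.2533]
ee_rot: [-2.302, -2.138, -0.0]
force: [-0.1, 0.2, 0.7]
grip_width: 0.0512
grip_force: 0.0
```

```bash
python3 - <<'E'
from h import *
from scipy.spatial.transform import Rotation as R
o=env.get_obs();M=R.from_rotvec(o["ee_rot"]).as_matrix();print(o["tcp_pos"],M.round(3),o["force"])
print((M.T@(np.array([.5476,-.1205,.18])-o["tcp_pos"])*1000).round(1))
E
```

```text
[ 0.52714137 -0.15992963  0.25329197] [[ 0.074  0.997 -0.   ]
 [ 0.997 -0.074  0.   ]
 [ 0.    -0.    -1.   ]] [-0.06319131  0.16594733  0.6972404 ]
[40.8 17.5 73.3]
```

>>> arm_command --pt "-0.2 41 17.5 20 0 0 0" --pt "-0.2 41 17.5 65 0 0 0" --pt "-0.2 41 17.5 100 0 0 0" --pt "-0.2 41 17.5 125 0 0 0" --pt "-0.2 41 17.5 146 0 0 0" --pt "-0.2 41 17.5 146 0 0 0" --pt "-0.2 41 17.5 146 0 0 0"

```text
time_s: 2.2
tcp_pos: [0.547, -0.1231, 0.1076]
ee_rot: [-2.307, -2.132, 0.001]
force: [-0.1, -0.1, -0.8]
grip_width: 0.0513
grip_force: 0.0
```

```bash
python3 - <<'E'
from h import *
o=env.get_obs();print(o["tcp_pos"],o["force"])
a=crop("top",320,178,72,54,6,0); b=crop("scene",335,160,80,80,5,0)
c=np.zeros((400,840,3),np.uint8); c[:324,:432]=a; c[:400,440:]=b; cv2.imwrite("pics/c.png",c[:,:800+40-40])
E
```

```text
[ 0.54700006 -0.12308766  0.10759192] [-0.0781787  -0.05299161 -0.76977123]
```

View pics/c.png

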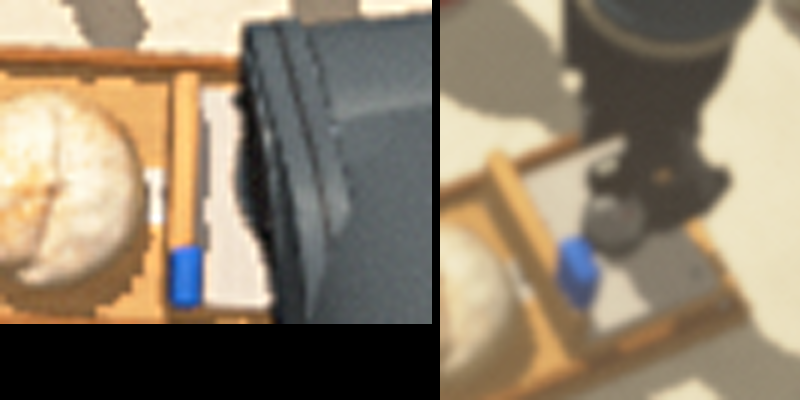

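The jaws straddle the knob: in the right-hand panel the collar shows at (615,220) with the fingers around the bar. I'll shift by 2.5 mm and close.

>>> arm_command --pt "-0.2 2.5 0 0 0 0 0" --pt "0.3 2.5 0 0 0 0 0" --pt "0.5 2.5 0 0 0 0 0" --pt "1 2.5 0 0 0 0 0" --pt "1 2.5 0 0 0 0 0" --pt "1 2.5 0 0 0 0 0" --pt "1 2.5 0 0 0 0 0" --newtons 40

```text
time_s: 3.0
tcp_pos: [0.5479, -0.1193, 0.1077]
ee_rot: [2.305, 2.134, 0.001]
force: [0.7, 0.8, 5.7]
grip_width: 0.0132
grip_force: 41.7
```

>>> arm_command --pt "1 0 0 -3 0 0 0" --pt "1 0 0 -6 0 0 0" --pt "1 0 0 -9 0 0 0" --pt "1 0 0 -11 0 0 0" --pt "1 0 0 -11 0 0 0"

```text
time_s: 3.5
tcp_pos: [0.5476, -0.1193, 0.1184]
ee_rot: [2.305, 2.134, 0.0]
force: [3.1, -0.8, -8.0]
grip_width: 0.0139
grip_force: 39.8
```

>>> arm_command --pt "1 0 0 -1 0 0 0" --pt "1 0 0 -2 0 0 0" --pt "1 0 0 -2 0 0 0"

```text
time_s: 3.8
tcp_pos: [0.5476, -0.1193, 0.1204]
ee_rot: [2.305, 2.134, 0.0]
force: [4.0, 0.6, -8.8]
grip_width: 0.0134
grip_force: 39.7
```

>>> arm_command --pt "1 0 0.3 -1 0 0 0" --pt "1 0 0.3 -1 0 0 0"

```text
time_s: 4.0
tcp_pos: [0.5476, -0.1193, 0.1213]
ee_rot: [-2.305, -2.134, 0.0]
force: [3.5, 0.2, -8.2]
grip_width: 0.0132
grip_force: 39.7
```

>>> arm_command --pt "1 0 0.3 -1 0 0 0" --pt "1 0 0.3 -1 0 0 0"

```text
time_s: 4.2
tcp_pos: [0.5477, -0.1193, 0.1222]
ee_rot: [-2.305, -2.134, 0.001]
force: [2.7, 0.8, -8.2]
grip_width: 0.0134
grip_force: 39.7
```

>>> arm_command --pt "1 0 0.3 -1 0 0 0" --pt "1 0 0.3 -1 0 0 0"

```text
time_s: 4.4
tcp_pos: [0.5479, -0.1193, 0.1232]
ee_rot: [-2.305, -2.134, 0.001]
force: [0.9, 1.1, -8.1]
grip_width: 0.0134
grip_force: 39.7
```

>>> arm_command --pt "1 0 0 -1 0 0 0" --pt "1 0 0 -1 0 0 0"

```text
time_s: 4.6
tcp_pos: [0.5479, -0.1193, 0.1242]
ee_rot: [-2.305, -2.134, 0.001]
force: [0.4, 0.3, -8.2]
grip_width: 0.0132
grip_force: 39.7
```

>>> arm_command --pt "1 0 0 -1 0 0 0" --pt "1 0 0 -1 0 0 0"

```text
time_s: 4.8
tcp_pos: [0.548, -0.1193, 0.1253]
ee_rot: [-2.305, -2.134, 0.001]
force: [-0.3, 0.8, -7.8]
grip_width: 0.013
grip_force: 39.8
```

>>> arm_command --pt "1 0 0 -1 0 0 0" --pt "1 0 0 -1 0 0 0"

```text
time_s: 5.0
tcp_pos: [0.5481, -0.1193, 0.1263]
ee_rot: [-2.305, -2.134, 0.001]
force: [-0.9, 0.6, -8.0]
grip_width: 0.013
grip_force: 39.7
```

>>> arm_command --pt "1 0 -0.2 -1 0 0 0" --pt "1 0 -0.2 -1 0 0 0"

```text
time_s: 5.2
tcp_pos: [0.548, -0.1193, 0.1273]
ee_rot: [-2.305, -2.134, 0.0]
force: [-0.7, 0.4, -8.7]
grip_width: 0.013
grip_force: 39.6
```

>>> arm_command --pt "1 0 0 -1 0 0 0" --pt "1 0 0 -1 0 0 0"

```text
time_s: 5.4
tcp_pos: [0.5481, -0.1193, 0.1284]
ee_rot: [-2.305, -2.134, 0.0]
force: [-0.7, 1.2, -8.6]
grip_width: 0.013
grip_force: 39.6
```

>>> arm_command --pt "1 0 0 -1 0 0 0" --pt "1 0 0 -1 0 0 0"

```text
time_s: 5.6
tcp_pos: [0.5481, -0.1193, 0.1293]
ee_rot: [-2.305, -2.134, 0.0]
force: [-0.2, 0.8, -9.7]
grip_width: 0.0134
grip_force: 39.6
```

>>> arm_command --pt "1 0 0 -1 0 0 0" --pt "1 0 0 -1 0 0 0"

```text
time_s: 5.8
tcp_pos: [0.5481, -0.1193, 0.1304]
ee_rot: [-2.305, -2.134, 0.0]
force: [-1.3, 1.3, -9.3]
grip_width: 0.0133
grip_force: 39.5
```

>>> arm_command --pt "1 0 -0.2 -1 0 0 0" --pt "1 0 -0.2 -1 0 0 0"

```text
time_s: 6.0
tcp_pos: [0.548, -0.1193, 0.1314]
ee_rot: [2.305, 2.134, 0.0]
force: [-0.9, -0.4, -8.6]
grip_width: 0.0132
grip_force: 39.5
```

>>> arm_command --pt "1 0 0 -1 0 0 0" --pt "1 0 0 -1 0 0 0"

```text
time_s: 6.2
tcp_pos: [0.548, -0.1193, 0.1324]
ee_rot: [2.305, 2.134, 0.0]
force: [0.2, 0.8, -9.3]
grip_width: 0.0133
grip_force: 39.5
```

>>> arm_command --pt "1 0 0 -1 0 0 0" --pt "1 0 0 -1 0 0 0"

```text
time_s: 6.4
tcp_pos: [0.548, -0.1193, 0.1334]
ee_rot: [2.305, 2.134, 0.0]
force: [-1.8, -0.1, -10.1]
grip_width: 0.0134
grip_force: 39.5
```

>>> arm_command --pt "1 0 0 -1 0 0 0" --pt "1 0 0 -1 0 0 0"

```text
time_s: 6.6
tcp_pos: [0.5479, -0.1193, 0.1341]
ee_rot: [-2.305, -2.134, 0.0]
force: [0.6, 0.5, -14.8]
grip_width: 0.0135
grip_force: 40.3
```

The pull rose by 5 N at about 26 mm of lift, so the plunger is at its stop. I'll back off slightly and twist.

>>> arm_command --pt "1 0 0 0.8 0 0 0" --pt "1 0 0 0.8 0 0 -0.1" --pt "1 0 0 0.8 0 0 -0.2" --pt "1 0 0 0.8 0 0 -0.3" --pt "1 0 0 0.8 0 0 -0.4" --pt "1 0 0 0.8 0 0 -0.4"

```text
time_s: 7.2
tcp_pos: [0.5467, -0.1195, 0.1331]
ee_rot: [-1.833, -2.549, 0.002]
force: [-5.0, -0.2, -10.2]
grip_width: 0.0135
grip_force: 40.8
```

>>> arm_command --pt "1 0 -1.1 0 0 0 0" --pt "1 0 -1.3 0 0 0 -0.1" --pt "1 0 -1.6 0 0 0 -0.2" --pt "1 0 -1.8 0 0 0 -0.3" --pt "1 -0.2 -2.0 0 0 0 -0.4" --pt "1 -0.2 -2.0 0 0 0 -0.4"

```text
time_s: 7.8
tcp_pos: [0.5452, -0.1204, 0.1332]
ee_rot: [-1.291, -2.862, 0.001]
force: [-4.8, 0.5, -8.9]
grip_width: 0.0136
grip_force: 40.8
```

>>> arm_command --pt "1 0 -1.0 0 0 0 0" --pt "1 0 -1.4 0 0 0 -0.1" --pt "1 0 -1.8 0 0 0 -0.2" --pt "1 0 -2.1 0 0 0 -0.3" --pt "1 -0.1 -2.4 0 0 0 -0.4" --pt "1 -0.2 -2.7 0 0 0 -0.5" --pt "1 -0.3 -2.9 0 0 0 -0.57" --pt "1 -0.3 -2.9 0 0 0 -0.57"

```text
time_s: 8.6
tcp_pos: [0.5437, -0.1226, 0.1333]
ee_rot: [-0.437, -3.11, 0.0]
force: [-6.0, 0.3, -10.3]
grip_width: 0.013
grip_force: 40.7
```

>>> arm_command --pt "1 1 -0.3 1 0 0 0" --pt "1 1 -0.3 2 0 0 0" --pt "1 1 -0.3 3 0 0 0" --pt "1 1 -0.3 3 0 0 0"

```text
time_s: 9.0
tcp_pos: [0.5434, -0.1225, 0.1305]
ee_rot: [0.436, 3.111, -0.0]
force: [-1.3, -0.9, -9.6]
grip_width: 0.0133
grip_force: 40.8
```

>>> arm_command --pt "1 0 0 1 0 0 0" --pt "1 0 0 1 0 0 0"

```text
time_s: 9.2
tcp_pos: [0.5434, -0.1224, 0.1295]
ee_rot: [0.435, 3.111, -0.0]
force: [-1.1, -0.8, -9.2]
grip_width: 0.013
grip_force: 40.8
```

>>> arm_command --pt "1 0 0 1 0 0 0" --pt "1 0 0 1 0 0 0"

```text
time_s: 9.4
tcp_pos: [0.5433, -0.1224, 0.1285]
ee_rot: [0.435, 3.111, -0.0]
force: [0.5, -2.1, -9.7]
grip_width: 0.0134
grip_force: 40.9
```

>>> arm_command --pt "1 0 0 1 0 0 0" --pt "1 0 0 1 0 0 0"

```text
time_s: 9.6
tcp_pos: [0.5434, -0.1224, 0.1278]
ee_rot: [0.435, 3.111, -0.0]
force: [-1.5, -1.9, -5.3]
grip_width: 0.0133
grip_force: 41.5
```

>>> arm_command --pt "1 0 0 0.6 0 0 0" --pt "1 0 0 0.6 0 0 0"

```text
time_s: 9.8
tcp_pos: [0.5435, -0.1223, 0.1275]
ee_rot: [0.435, 3.11, -0.0]
force: [-3.1, -1.9, 1.1]
grip_width: 0.0133
grip_force: 42.6
```

The spring load is gone, so the pin rests in the notch. Now I'll let go and rise.

>>> arm_command --pt "0.25 0 0 0 0 0 0" --pt "0.25 0 0 0 0 0 0" --pt "0.25 0 0 0 0 0 0" --pt "0.25 0 0 -20 0 0 0" --pt "0.25 0 0 -60 0 0 0" --pt "0.25 0 0 -100 0 0 0" --pt "0.25 60 0 -120 0 0 0" --pt "0.25 110 0 -120 0 0 0" --pt "0.25 160 0 -120 0 0 0" --pt "0.25 160 0 -120 0 0 0"

```text
time_s: 10.8
tcp_pos: [0.3847, -0.0773, 0.2468]
ee_rot: [-0.433, -3.109, 0.005]
force: [-0.4, 0.1, 0.9]
grip_width: 0.0319
grip_force: 0.0
```

```bash
python3 - <<'E'
from h import *
o=env.get_obs();print(o["tcp_pos"],o["force"])
a=crop("top",284,178,108,64,7,0); cv2.imwrite("pics/d.png",a)
b=crop("scene",284,178,116,84,6,0); cv2.imwrite("pics/e.png",b)
E
```

```text
[ 0.3846842  -0.07734149  0.24683789] [-0.41395046  0.05428519  0.90667811]
```

View pics/e.png

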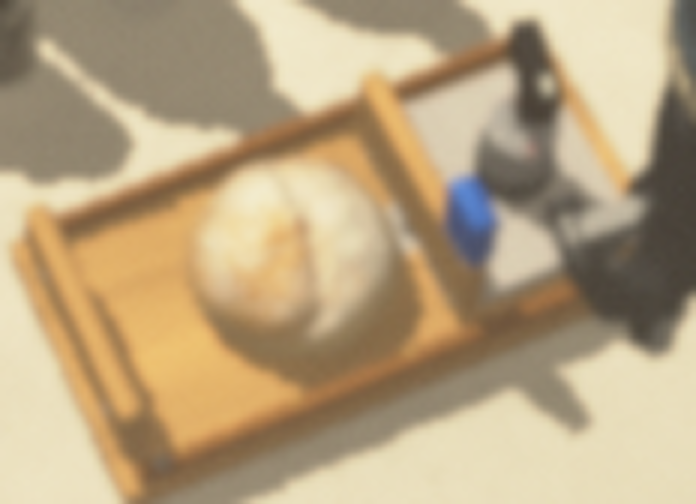

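The knob stays up: the bar at crop (530,65) is turned across the board, with the collar at (515,160) below it. Next I'll hover over the blue tab.

>>> arm_command --pt "0.15 -40 13 0 0 0 -0.1" --pt "0.15 -80 26 20 0 0 -0.2" --pt "0.15 -120 39.7 40 0 0 -0.203" --pt "0.15 -120 39.7 70 0 0 -0.203" --pt "0.15 -120 39.7 70 0 0 -0.203" --pt "0.15 -120 39.7 70 0 0 -0.203"

```text
time_s: 11.5
tcp_pos: [0.5158, -0.0729, 0.1767]
ee_rot: [-0.117, -3.138, -0.001]
force: [0.4, -0.6, -0.1]
grip_width: 0.0363
grip_force: 0.0
```

```bash
python3 - <<'E'
from h import *
from scipy.spatial.transform import Rotation as R
o=env.get_obs();M=R.from_rotvec(o["ee_rot"]).as_matrix();print(o["tcp_pos"],M.round(3),o["force"])
print((M.T@(np.array([.511,-.0723,.103])-o["tcp_pos"])*1000).round(1))
E
```

```text
[ 0.51575577 -0.07287613  0.17671764] [[-0.997  0.074 -0.001]
 [ 0.074  0.997  0.001]
 [ 0.001  0.001 -1.   ]] [ 0.39790116 -0.55455135 -0.08657477]
[ 4.7  0.2 73.7]
```

>>> arm_command --pt "0.15 5 0 30 0 0 0" --pt "0.15 5 0 55 0 0 0" --pt "0.15 5 0 73 0 0 0" --pt "0.15 5 0 73 0 0 0" --pt "0.4 5 0 73 0 0 0" --pt "0.6 5 0 73 0 0 0" --pt "1 5 0 73 0 0 0" --pt "1 5 0 73 0 0 0" --pt "1 5 0 73 0 0 0" --newtons 20

```text
time_s: 12.4
tcp_pos: [0.5115, -0.0729, 0.1056]
ee_rot: [0.118, 3.137, -0.001]
force: [-0.5, -0.1, 7.4]
grip_width: 0.0136
grip_force: 21.9
```

>>> arm_command --pt "1 0 0 -2 0 0 0" --pt "1 0 4 -2 0 0 0" --pt "1 0 9 -2 0 0 0" --pt "1 0 15 -2 0 0 0" --pt "1 0 21 -2 0 0 0" --pt "1 0 27 -2 0 0 0" --pt "1 0 33 -2 0 0 0" --pt "1 0 37 -2 0 0 0" --pt "1 0 40 -2 0 0 0" --pt "1 0 40 -2 0 0 0"

```text
time_s: 13.4
tcp_pos: [0.5142, -0.0322, 0.1062]
ee_rot: [0.117, 3.138, 0.001]
force: [5.0, -0.7, -8.2]
grip_width: 0.0135
grip_force: 22.2
```

>>> arm_command --pt "1 -1 2 1 0 0 0" --pt "1 -1 4 1 0 0 0" --pt "1 -1 6 1 0 0 0" --pt "1 -1 8 1 0 0 0" --pt "1 -1 8 1 0 0 0"

```text
time_s: 13.9
tcp_pos: [0.5148, -0.0244, 0.1061]
ee_rot: [0.117, 3.139, -0.001]
force: [-3.7, -0.6, 11.5]
grip_width: 0.0132
grip_force: 25.1
```

>>> arm_command --pt "1 0 1 0 0 0 0" --pt "1 0 2 0 0 0 0" --pt "1 0 2 0 0 0 0"

```text
time_s: 14.2
tcp_pos: [0.515, -0.0227, 0.1061]
ee_rot: [0.117, 3.139, -0.001]
force: [-3.2, -1.7, 11.0]
grip_width: 0.0137
grip_force: 25.2
```

```bash
python3 - <<'E'
from h import *
a=crop("top",284,178,108,64,7,0); b=crop("scene",284,178,116,64,7,0)
cv2.imwrite("pics/f.png",b if 0 else a); cv2.imwrite("pics/g.png",b[:,:800])
E
```

```text
(no output)
```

View pics/g.png

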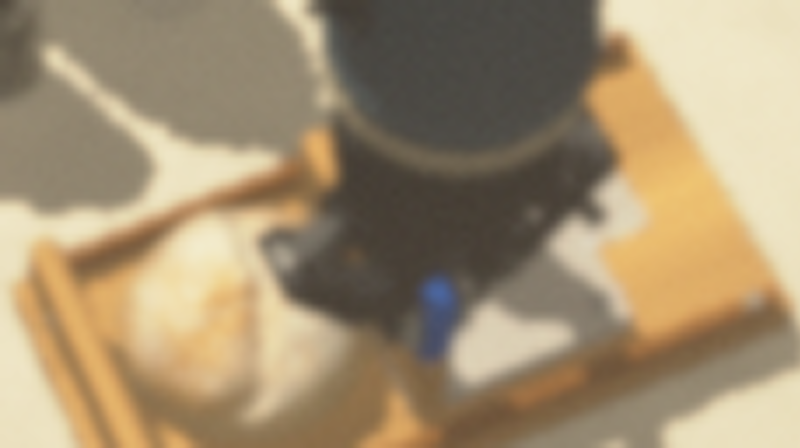

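The fence has moved about 50 mm. The bun, at (240,310), is close to the stop at (90,350), and there is no squeeze yet. From here I'll go in small steps.

>>> arm_command --pt "1 0.5 1 -0.6 0 0 0" --pt "1 0.5 2 -0.6 0 0 0" --pt "1 0.5 3 -0.6 0 0 0" --pt "1 0.5 3 -0.6 0 0 0"

```text
time_s: 14.7
tcp_pos: [0.5152, -0.0196, 0.1061]
ee_rot: [0.117, 3.139, -0.0]
force: [-0.5, -1.8, 7.1]
grip_width: 0.0135
grip_force: 24.6
```

>>> arm_command --pt "1 0 1 0 0 0 0" --pt "1 0 1 0 0 0 0"

```text
time_s: 14.9
tcp_pos: [0.5153, -0.0187, 0.1061]
ee_rot: [0.117, 3.139, -0.0]
force: [-1.6, -1.7, 7.9]
grip_width: 0.0136
grip_force: 24.6
```

Travel so far is 54 mm.

>>> arm_command --pt "1 0 0.7 0 0 0 0" --pt "1 0 0.7 0 0 0 0"

```text
time_s: 15.1
tcp_pos: [0.5153, -0.018, 0.1061]
ee_rot: [0.117, 3.139, -0.0]
force: [-1.7, -2.3, 7.7]
grip_width: 0.0136
grip_force: 24.6
```

>>> arm_command --pt "1 0 0.7 0 0 0 0" --pt "1 0 0.7 0 0 0 0"

```text
time_s: 15.3
tcp_pos: [0.5154, -0.0173, 0.1062]
ee_rot: [0.117, 3.139, -0.0]
force: [-1.3, -1.6, 7.6]
grip_width: 0.0139
grip_force: 24.6
```

>>> arm_command --pt "1 0 0.7 0 0 0 0" --pt "1 0 0.7 0 0 0 0"

```text
time_s: 15.5
tcp_pos: [0.5154, -0.0166, 0.1062]
ee_rot: [0.117, 3.139, -0.0]
force: [-0.7, -1.2, 6.3]
grip_width: 0.0135
grip_force: 24.6
```

>>> arm_command --pt "1 0 0.7 0 0 0 0" --pt "1 0 0.7 0 0 0 0"

```text
time_s: 15.7
tcp_pos: [0.5154, -0.0159, 0.1061]
ee_rot: [0.117, 3.139, -0.0]
force: [-1.0, -2.3, 6.6]
grip_width: 0.0136
grip_force: 24.6
```

>>> arm_command --pt "1 0 0.6 0 0 0 0" --pt "1 0 0.6 0 0 0 0"

```text
time_s: 15.9
tcp_pos: [0.5155, -0.0153, 0.1061]
ee_rot: [0.117, 3.139, -0.0]
force: [-0.9, -2.0, 7.9]
grip_width: 0.014
grip_force: 24.6
```

>>> arm_command --pt "1 0 0.6 0 0 0 0" --pt "1 0 0.6 0 0 0 0"

```text
time_s: 16.1
tcp_pos: [0.5156, -0.0147, 0.1062]
ee_rot: [0.117, 3.139, -0.0]
force: [-1.0, -1.5, 7.7]
grip_width: 0.0138
grip_force: 24.6
```

>>> arm_command --pt "1 0 0.6 0 0 0 0" --pt "1 0 0.6 0 0 0 0"

```text
time_s: 16.3
tcp_pos: [0.5156, -0.0141, 0.1061]
ee_rot: [0.117, 3.139, -0.0]
force: [-0.4, -2.0, 6.4]
grip_width: 0.0136
grip_force: 24.6
```

```bash
python3 - <<'E'
from h import *
a=crop("top",284,178,80,64,7,0); b=crop("scene",278,205,60,64,7,0)
c=np.zeros((448,800,3),np.uint8); c[:,:448]=a[:,:448]; c[:,455:455+345]=b[:,:345]
cv2.imwrite("pics/i.png",c)
E
```

```text
(no output)
```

View pics/i.png

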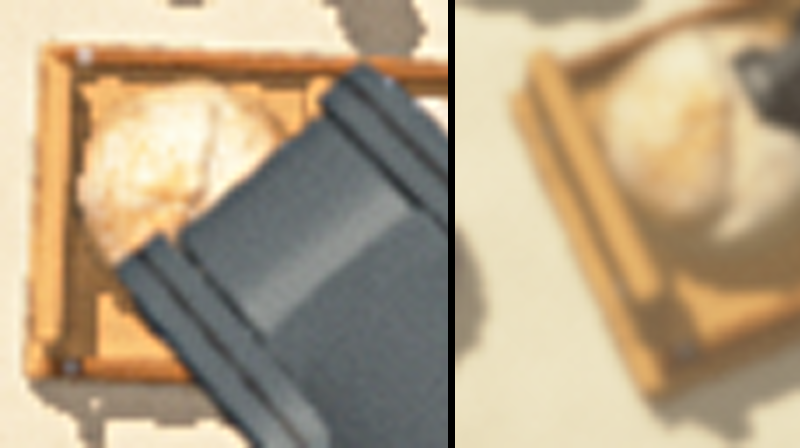

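The left panel shows the bun's left edge at x≈78 and the stop face at about 66–70, a gap of 2–4 mm, so I'll continue.

>>> arm_command --pt "1 0 0.6 0 0 0 0" --pt "1 0 0.6 0 0 0 0"

```text
time_s: 16.6
tcp_pos: [0.5156, -0.0138, 0.1061]
ee_rot: [0.118, 3.139, -0.001]
force: [-1.2, -3.5, 7.2]
grip_width: 0.0135
grip_force: 24.7
```

>>> arm_command --pt "1 0 0.4 0 0 0 0" --pt "1 0 0.4 0 0 0 0"

```text
time_s: 16.8
tcp_pos: [0.5156, -0.0138, 0.1062]
ee_rot: [0.118, 3.139, -0.002]
force: [-1.2, -4.5, 8.7]
grip_width: 0.0137
grip_force: 24.7
```

>>> arm_command --pt "1 0 0.4 0 0 0 0" --pt "1 0 0.4 0 0 0 0"

```text
time_s: 17.0
tcp_pos: [0.5156, -0.0137, 0.1061]
ee_rot: [0.118, 3.139, -0.003]
force: [-1.8, -5.2, 9.0]
grip_width: 0.0139
grip_force: 24.8
```

The bun is seated: the force rises to 5 N with no further motion. I'll release and withdraw upward.

>>> arm_command --pt "0.3 0 0 0 0 0 0" --pt "0.3 0 0 0 0 0 0" --pt "0.3 0 0 0 0 0 0" --pt "0.3 0 0 -20 0 0 0" --pt "0.3 0 0 -60 0 0 0" --pt "0.3 0 0 -100 0 0 0" --pt "0.3 80 0 -130 0 0 0" --pt "0.3 130 0 -130 0 0 0" --pt "0.3 170 0 -130 0 0 0" --pt "0.3 170 0 -130 0 0 0"

```text
time_s: 18.0
tcp_pos: [0.3418, -0.0002, 0.2352]
ee_rot: [-0.116, -3.137, 0.004]
force: [-0.2, -0.8, -0.2]
grip_width: 0.0301
grip_force: 0.0
```

```bash
python3 - <<'E'
from h import *
o=env.get_obs();print(o["tcp_pos"],o["force"])
a=crop("top",284,178,100,64,5,0); b=crop("scene",270,170,130,100,5,0)
c=np.zeros((500,800,3),np.uint8); c[:320,:400]=a[:,:400]; c[:500,405:]=b[:,:395]
cv2.imwrite("pics/j.png",a if 0 else c)
E
```

```text
[ 3.41832757e-01 -1.52024349e-04  2.35176709e-01] [-0.16147777 -0.78716615 -0.16516272]
```

View pics/j.png

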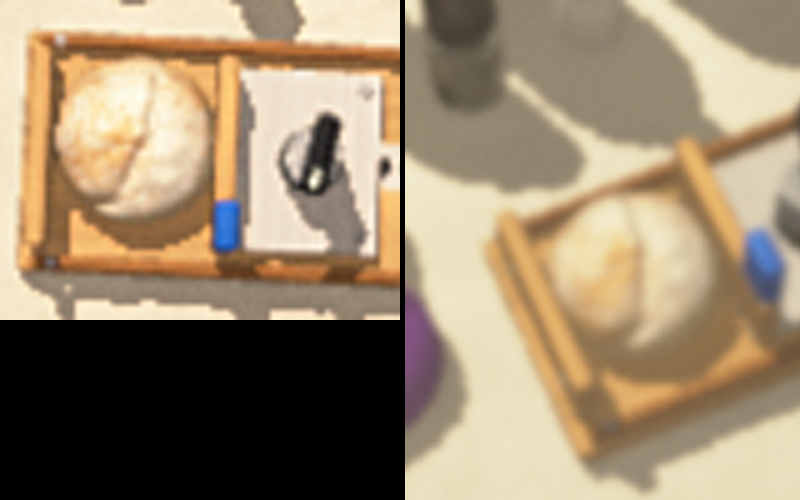

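The bun at (135,135) sits between the stop and the fence, the knob at (318,152) is still parked, and the gripper is clear. Handing in.

```bash
python3 -c "
from plant import env
print(env.hand_in())"
```

```text
the job is handed in; nothing more can be done
None
```

The plunger is parked up in its rest notch, the fence sits snugly against the bun (about 5 N measured at the gripper), and the job was handed in at about 18 s with the gripper clear; hand-in gave no verdict.

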